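Push the vial train home and close the keeper

ROBOT

A 6-joint arm with a two-finger parallel gripper is mounted at the origin on a cart in front of the work surface, level with it; the furniture and walls round the work are solid. World frame = base frame: x ahead of the robot, y to its left, z up, the work surface at z = 0. Lengths are in m, angles in rad, forces in N, time in s.
With the tool pointing down it reaches from about 0.225 to 0.725 m from the base axis. Payload 3.1 kg.
Tool frame: the origin (TCP) lies midway between the tips of the shut fingers; the grasp point (between the pads) lies 19 mm behind it; z points along the fingers, y is the line along which they close (so a half turn about z gives the same grasp; the last joint's range is limited). The gripper opens to 85 mm and grips with 20 to 120 N. Pads are 22 mm wide; open, the fingers measure 114 mm over their backs; the gripper's body (76 mm by 85 mm) begins 54 mm behind the grasp point. The pads swing forward as they close: fully open they stand 13 mm farther back than shut.
Start: joints at [-1.454, 0.048, 0.099, 1.622, 0, 1.443], TCP at [0.127, -0.509, 0.231] pointing down, gripper open.
Joint ranges: [-2.91, 2.91], [-0.99, 1.94], [-1.21, 1.42], [-2.12, 2.29], [-1.49, 1.47], [-3.14, 3.14]. Speed limits (rad/s): [2.79, 2.79, 3.14, 3.14, 3.14, 3.14].

INTERFACE

Orientations are given as a rotation vector (axis times angle).
In Python, from cell import bot, eyes gives the robot as it stands. The module is installed in compiled form; this text tells all that it offers.
- The arm moves only by the tool send_rows, never from a script. Its argument "moves" is one flat list of numbers, 4 for each row, row after row: the shift along the tool's x, y, z in mm, then the turn about the tool's z in degrees. In form: [tx, ty, tz, yaw, tx, ty, tz, yaw, ...]. A call has 1 to 5 rows; each row is the pose to reach, as a shift and turn from the pose commanded when the call began, along the tool's axes at that moment; what a row does not reach only later rows make up. A row lasts 1/12 s, in which the tool goes at most 41.7 mm and 7.16 degrees, less where a joint would pass 70% of its speed; a pose out of reach is approached as far as the arm can. A call with a gripper value outside its range is refused whole. "grip" is the closure, from 0 (fully open) to 1 (shut), set as the call begins (left out, the last holds). The fingers move at their own pace and stop on an object; "grip_force" is the grip in N (left out, the last holds). Time passes only in rows, so rows that repeat a pose let the fingers close. It gives the time, the measured TCP pose, the force, the opening and the grip force at its end, in the units of the state.
- bot.sense(): the state, without advancing time (a new reading comes with each control period).
- eyes.get_image(name): name is "scene" or "top"; returns the picture (420x560x3 uint8, red, green, blue); there is no depth.
- eyes.camera_model(name): a dict with "fx", "fy", "cx", "cy" (pixels), "k1" (the pictures are not rectified: a ray, as slopes to the right and down, at radius r is drawn at 1 + k1 r^2 times it, then the intrinsics apply), "R" (3x3) and "t" (3): a world point X has camera coordinates R X + t. Camera axes: x right, y down, z forward; pixel columns grow to the right and rows downward; lengths in m; the calibration is good to about 2 mm. A picture is of the moment at which its call begins. camera_model takes no time and is no camera call.
- bot.hand_in(): hands the job in; it is judged then, once.
The state is a dict: "time_s": time; "joint_positions": joint angles; "joint_velocities": joint speeds; "tau": joint torques, N m; "position": TCP position; "eef_rot": TCP orientation; "wrist_force": force on the tool from outside, world axes, zero at the start; "ft_torque": the same for the moment, N m; "grip_width": opening from 0.0 (shut) to 1.0 (fully open); "finger_force": force on a finger pad.
Only numpy, scipy, OpenCV 4.12 (cv2) and the standard library are available. Lean on these libraries where they do the work, as an engineer would, in place of code of your own. Each camera call takes 0.05 s, during which the arm holds its last target. There are 200 camera calls.

TASK

On the bench a row of four vial carriers stands in an aluminium loading lane. With the fingertips, push the whole row along the lane as one closed train, pushing only on the rearmost carrier and lifting nothing, until it is fully home against the end stop; then push the steel keeper arm round until it lies squarely across the lane behind the last carrier. Leave the other things on the bench where they are.

Things in the scene. Friction and masses are not known exactly. Their poses are not given: they have to be found in the camera images.
- lane: Aluminium U-shaped lane fixed to the bench. Origin at bench level on its centre line; x runs along it to the end stop, y across it to the keeper's side (the robot's side), z up. Floor top 4 mm above the bench; walls 5 mm thick, inner faces at y = +-19 mm, tops 16 mm above the bench; carrier blocks stand 4 to 36 mm above the bench. Open flared mouth at x = -145 to -159 mm.
- stop_face (a point): Centre of the end stop's rigid face at lane x = +145 mm, y = 0, 20 mm above the bench; the stop is 34 mm high. Train home: block centres at lane x = 128, 94, 60, 26 mm, rear face of the last block at x = 9 mm. At the start the touching train is 50 to 105 mm short of that.
- carrier_1: The leading one (nearest the end stop) of four identical grey vial carriers: block 34 (x, along the lane) x 36 (y) x 32 mm high, a capped vial fixed upright in its top (24 mm wide, top 62 mm above the block's underside); about 80 g, varying. Loose, slides in the lane. Origin: centre of the underside; x points to the end stop.
- carrier_2: The second of four identical grey vial carriers: block 34 (x, along the lane) x 36 (y) x 32 mm high, a capped vial fixed upright in its top (24 mm wide, top 62 mm above the block's underside); about 80 g, varying. Loose, slides in the lane. Origin: centre of the underside; x points to the end stop.
- carrier_3: The third of four identical grey vial carriers: block 34 (x, along the lane) x 36 (y) x 32 mm high, a capped vial fixed upright in its top (24 mm wide, top 62 mm above the block's underside); about 80 g, varying. Loose, slides in the lane. Origin: centre of the underside; x points to the end stop.
- carrier_4: The rearmost (nearest the open mouth) of four identical grey vial carriers: block 34 (x, along the lane) x 36 (y) x 32 mm high, a capped vial fixed upright in its top (24 mm wide, top 62 mm above the block's underside); about 80 g, varying. Loose, slides in the lane. Origin: centre of the underside; x points to the end stop.
- keeper (a joint): Flat steel arm, 10 mm wide, 56 mm long from its pivot, 18 to 26 mm above the bench, turning level. 0 rad = open, parallel to the lane, pointing to the mouth; negative (starts at -0.3 to 0) = swung out; +1.571 (end of travel) = squarely across the lane, 4 mm behind the home train. Grows anticlockwise from above. Light friction (1 N at the post), no spring; stays where left.
- keeper_pivot (a point): On the keeper's pivot axis, at lane x = 0, y = +42 mm, 30 mm above the bench. The keeper cannot close unless the train is home.
- keeper_post (a point): Point on the axis of the round upright post, 10 mm across, near the free end of the keeper arm, 48 mm from the pivot axis; the post reaches from 26 to 50 mm above the bench, this point is 38 mm above it.
- oil_bottle: Bystander, loose: small white bottle with a red screw cap, 26x26x50 mm, on the bench; origin at the centre of its underside. Leave alone.
- objective_can: Bystander, loose: black round can with a grey lid, 37x37x52 mm, on the bench; origin at the centre of its underside. Leave alone.
- tally_counter: Bystander, loose: white hand counter, 29x42x45 mm, on the bench; origin at the centre of its underside. Leave alone.
- eraser: Bystander, loose: eraser in a sleeve, 19x42x12 mm, on the bench; origin at the centre of its underside. Leave alone.
- forceps: Bystander, loose: steel forceps lying flat, 13x132x9 mm, on the bench; origin at the centre of its underside. Leave alone.
- beaker: Bystander, loose: clear beaker, 54x54x68 mm, on the bench; origin at the centre of its underside. Leave alone.

How it is judged:
On the way, in this order (a step that is already met when the one before it is completed fails the run):
1. the whole row stands home against the end stop (x of carrier_1 in the frame of lane between 0.1245 and 0.134 m and x of carrier_2 in the frame of lane above 0.0905 m and x of carrier_3 in the frame of lane above 0.0565 m and x of carrier_4 in the frame of lane above 0.0225 m and z of each of carrier_1, carrier_2, carrier_3, carrier_4 in the frame of lane below 0.008 m and angle between each of carrier_1, carrier_2, carrier_3, carrier_4's own z axis and vertical below 0.1 rad and linear speed of each of carrier_1, carrier_2, carrier_3, carrier_4 below 0.01 m/s), for 0.2 s.
2. the keeper lies across the lane behind the row (value of joint keeper above 1.45 rad), for 0.2 s.
At the end, for the whole second after the job is handed in: All four carriers stand upright on the lane floor at rest, each within 3.5 mm of its place in the closed row against the end stop, and the keeper is turned to at least 1.45 rad, behind the last carrier (all of step 1 and value of joint keeper above 1.45 rad); the robot touches nothing.
It fails at once if a carrier is lifted more than 6 mm off the lane floor or tipped (z of any of carrier_1, carrier_2, carrier_3, carrier_4 in the frame of lane above 0.01 m or angle between any of carrier_1, carrier_2, carrier_3, carrier_4's own z axis and vertical above 0.3 rad).
It fails at once if the row is pulled more than 12 mm apart (distance between carrier_1 and carrier_4 above 0.1146 m).
It fails at once if the fingers push on a carrier other than the rearmost (contact force between the fingers and carrier_1 above 0.5 N or contact force between the fingers and carrier_2 above 0.5 N or contact force between the fingers and carrier_3 above 0.5 N).
It fails at once if a bystander is moved more than 20 mm (distance of any of oil_bottle, objective_can, tally_counter, eraser, forceps, beaker from where it was at the start of the episode above 0.02 m).
It also fails if it takes over 51 s, if anything falls off the work surface, if the arm or the gripper's body presses on something with over 40 N, if the wrist force passes 120 N, or if a joint passes its speed limit or range.

## Working session

There is one attempt and no reset: what is moved stays moved. The work goes in short steps, Python scripts to look and compute and a tool call to move; the robot and the scene stay as the last step left them, time stands still between calls to the robot, and variables do not carry over. Pictures are saved under pics/ and viewed, at most 10 in all, crops included, and the job is handed in when it is done.

Besides the shell and the picture viewer there is one more tool, called by a JSON object that holds its "api" and its "payload". send_rows: Moves the arm, as the interface text tells. Its arguments: {"type":"object","properties":{"moves":{"type":"array","items":{"type":"number"}},"grip":{"type":"number"},"grip_force":{"type":"number"}},"required":["moves"]}

```bash
mkdir -p pics
python3 - <<'E'
from cell import bot, eyes
import cv2
for n in("scene","top"):
    im=eyes.get_image(n); cv2.imwrite(f"pics/{n}0.png",cv2.resize(im[:,:,::-1],(800,600),interpolation=cv2.INTER_CUBIC))
    print(n,eyes.camera_model(n))
print(bot.sense())
E
```

```text
scene {'fx': 521.2324818804929, 'fy': 521.2324818804929, 'cx': 280.98555034846385, 'cy': 206.98482031273832, 'k1': -0.006392511260637651, 'R': array([[ 0.88656236, -0.46229244,  0.0171136 ],
       [-0.24569691, -0.50188577, -0.82930314],
       [ 0.39196964,  0.73102419, -0.55853686]]), 't': array([-0.48861651,  0.17114386,  1.17270814])}
top {'fx': 465.05006968219817, 'fy': 465.05006968219817, 'cx': 284.49385940977913, 'cy': 213.8200085032366, 'k1': -0.09476545354284757, 'R': array([[ 0.12543439, -0.99208474,  0.00583741],
       [-0.96802065, -0.12367612, -0.21826645],
       [ 0.21726076,  0.02172738, -0.97587176]]), 't': array([-0.07425769,  0.55454976,  1.14626899])}
{'time_s': 0.1, 'joint_positions': array([-1.45380522e+00,  4.86775415e-02,  9.77145003e-02,  1.62199893e+00,
       -1.13851008e-05,  1.44299013e+00]), 'joint_velocities': array([-5.30772520e-05, -6.85587111e-04,  2.49244061e-03,  7.38586200e-04,
        1.10522830e-04, -5.76593744e-04]), 'tau': array([ 2.81944805e-03, -3.39851904e+01,  3.20935142e+01,  1.57612975e-02,
       -4.17758440e-05,  2.64855487e-06]), 'position': array([ 0.12715335, -0.50878614,  0.23021371]), 'eef_rot': array([-3.11593977e+00, -3.83302910e-01, -5.11440766e-07]), 'wrist_force': array([-0.33831758, -0.52298714,  0.22016641]), 'ft_torque': array([0.01283324, 0.07751196, 0.04350729]), 'finger_force': 0.0, 'grip_width': 1.000401959902312}
```

View pics/top0.png

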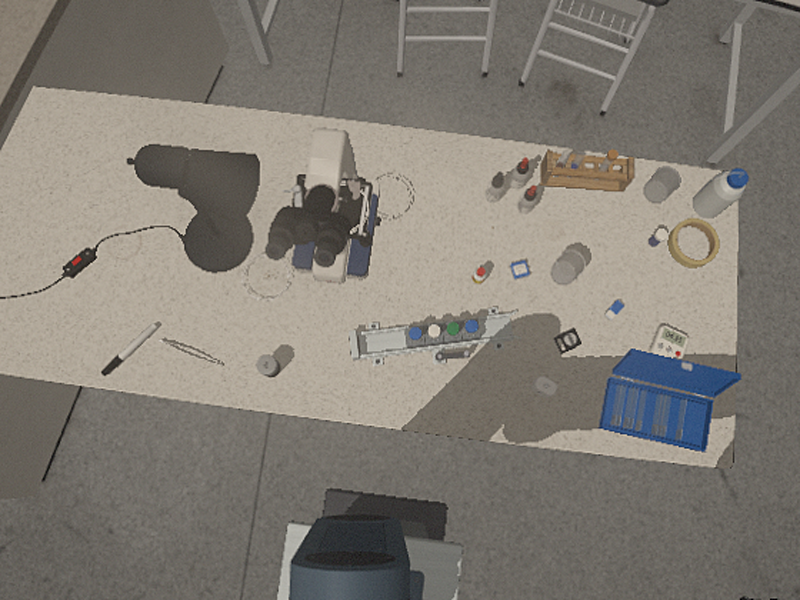

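View pics/scene0.png

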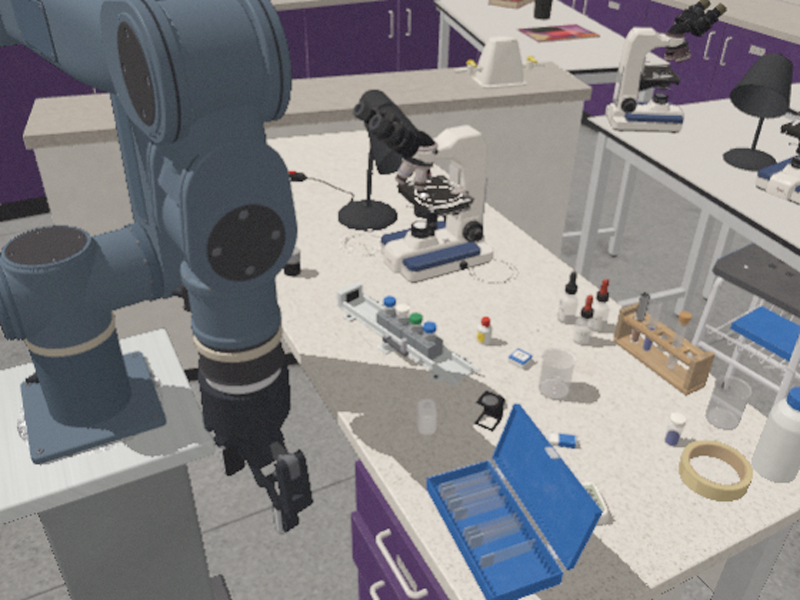

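The top view shows the lane from its stop (~355,345) to its mouth (~515,318), with four capped carriers at (415..472, 328) and the keeper near (452,354). I'll enlarge that area.

```bash
cat > h.py <<'E'
import numpy as np, cv2
from cell import bot, eyes
def K(m): return np.array([[m["fx"],0,m["cx"]],[0,m["fy"],m["cy"]],[0,0,1.]]),np.array([m["k1"],0,0,0,0])
def ray(n,uv,z):
    m=eyes.camera_model(n);k,d=K(m)
    p=cv2.undistortPoints(np.array(uv,float).reshape(-1,1,2),k,d).reshape(-1,2)
    R=np.array(m["R"]);c=-R.T@m["t"];D=np.c_[p,np.ones(len(p))]@R
    z=np.broadcast_to(z,len(p)); return c+D*((z-c[2])/D[:,2])[:,None]
def proj(n,X):
    m=eyes.camera_model(n);k,d=K(m)
    return cv2.projectPoints(np.array(X,float).reshape(-1,1,3),cv2.Rodrigues(np.array(m["R"]))[0],np.array(m["t"]),k,d)[0].reshape(-1,2)
def crop(n,x0,y0,w,h,s,f):
    im=eyes.get_image(n)[y0:y0+h,x0:x0+w,::-1]
    cv2.imwrite(f,cv2.resize(im,None,fx=s,fy=s,interpolation=cv2.INTER_CUBIC))
E
python3 - <<'E'
from h import *
crop("top",240,208,133,56,6,"pics/t1.png")
crop("scene",225,190,120,80,6,"pics/s1.png")
E
```

```text
(no output)
```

View pics/t1.png

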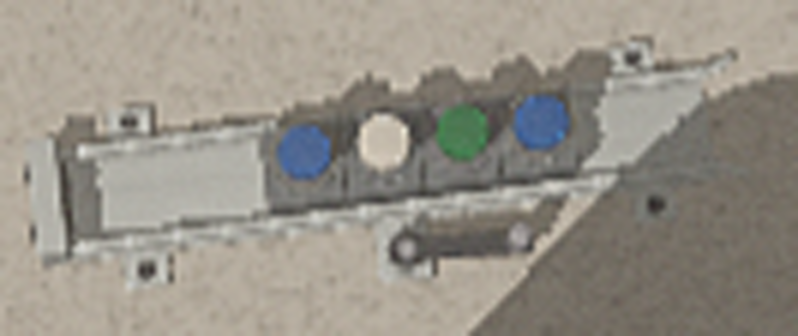

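View pics/s1.png

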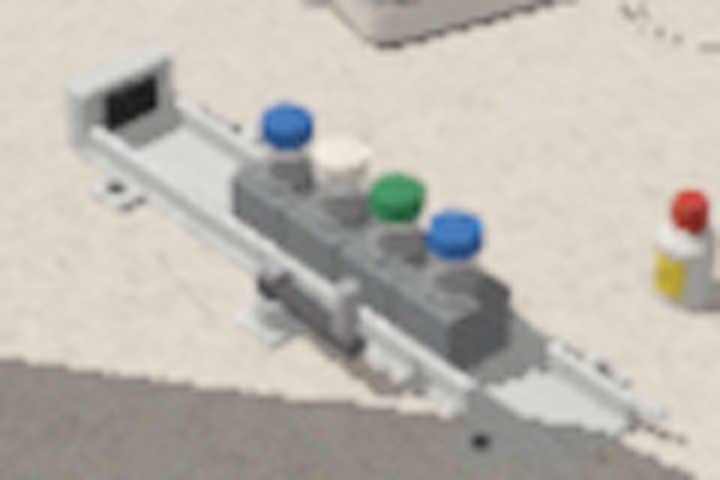

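The top crop shows caps at (304,152), (384,141), (462,131) and (541,122), the pivot at (405,249), the post at (519,234), and the stop's top right edge running (58,140)–(70,250). Next I turn these into positions.

Run:
```python
from h import *
T=lambda p:np.array([[240+(a+.5)/6-.5,208+(b+.5)/6-.5] for a,b in p])
S=lambda p:np.array([[225+(a+.5)/6-.5,190+(b+.5)/6-.5] for a,b in p])
np.set_printoptions(precision=4,suppress=True)
c=ray("top",T([(304,152),(384,141),(462,131),(541,122)]),.066);print("caps",c,np.diff(c,axis=0))
cs=ray("scene",S([(287,120),(341,153),(397,190),(454,228)]),.066);print("caps scene",cs)
print("piv,post",ray("top",T([(405,249),(519,234)]),[.03,.05]))
print("nearwall",ray("top",T([(80,248),(610,181)]),.016),"far",ray("top",T([(85,150),(725,60)]),.016))
print("stop",ray("top",T([(55,138),(70,250)]),.034))
d=c[0]-c[3];d/=np.linalg.norm(d);print("yaw",np.arctan2(d[1],d[0]))
```

```text
caps [[ 0.5106 -0.0248  0.066 ]
 [ 0.5196 -0.0582  0.066 ]
 [ 0.5282 -0.0908  0.066 ]
 [ 0.5364 -0.124   0.066 ]] [[ 0.0091 -0.0334  0.    ]
 [ 0.0085 -0.0327  0.    ]
 [ 0.0082 -0.0332  0.    ]]
caps scene [[ 0.5096 -0.0306  0.066 ]
 [ 0.5187 -0.062   0.066 ]
 [ 0.527  -0.0954  0.066 ]
 [ 0.535  -0.1285  0.066 ]]
piv,post [[ 0.4799 -0.0738  0.03  ]
 [ 0.4895 -0.1211  0.05  ]]
nearwall [[ 0.4643  0.0684  0.016 ]
 [ 0.5238 -0.1614  0.016 ]] far [[ 0.5082  0.0723  0.016 ]
 [ 0.5853 -0.2075  0.016 ]]
stop [[0.5087 0.0847 0.034 ]
 [0.4604 0.0712 0.034 ]]
yaw 1.8249692435710294
```

```bash
cat >> h.py <<'E'
from scipy.spatial.transform import Rotation as Ro
np.set_printoptions(precision=4,suppress=True)
O=np.array([.5206,-.0633,0]); YAW=1.825
L=Ro.from_euler('z',YAW)
def w(x,y,z): return O+L.apply(np.array([x,y,z])/1000)
def rep(*targets):
    s=bot.sense(); R=Ro.from_rotvec(s["eef_rot"]); p=s["position"]
    tx=R.apply([1,0,0]); a=np.degrees(np.arctan2(tx[1],tx[0])-YAW)
    print("t",s["time_s"],"lane mm",L.inv().apply(p-O)*1000,"toolx-lanex deg",a,"F lane",L.inv().apply(s["wrist_force"]),"w",s["grip_width"])
    for x,y,z,deg in targets:
        print("tool shift",R.inv().apply(w(x,y,z)-p)*1000,"yaw",a-deg)
E
python3 -c "
from h import *
rep((-112,0,200,0))"
```

```text
t 0.2 lane mm [-332.3984  492.8667  230.5325] toolx-lanex deg -90.54021313863865 F lane [ 0.2679 -0.02    0.3876] w 1.0041488844208535
tool shift [ 490.7616 -224.9881   30.9615] yaw -90.54021313863865
```

{"api": "send_rows", "payload": {"moves": [37, -17, 0, -7, 74, -34, 0, -14, 111, -51, 0, -21, 148, -68, 0, -28, 185, -85, 0, -35], "grip": 1}}

```text
time_s: 0.62
position: [0.2871, -0.3807, 0.2311]
eef_rot: [-2.855, -1.311, -0.0]
wrist_force: [0.7, -0.9, -1.1]
grip_width: 0.302
finger_force: 0.0
```

```bash
python3 -c "
from h import *
rep((-112,0,150,0))"
```

```text
t 0.6167 lane mm [-248.4421  305.8228  231.1097] toolx-lanex deg -55.24340450686914 F lane [-1.0698 -0.4423 -1.0992] w 0.3016690772507093
tool shift [329.0333  62.253   81.1451] yaw -55.24340450686914
```

{"api": "send_rows", "payload": {"moves": [38, 7, 5, -7, 76, 14, 10, -14, 114, 21, 15, -21, 152, 28, 20, -28, 190, 35, 25, -35]}}

```text
time_s: 1.03
position: [0.4383, -0.26, 0.206]
eef_rot: [2.328, 2.11, -0.0]
wrist_force: [0.9, -1.4, 0.4]
grip_width: 0.001
finger_force: 0.0
```

```bash
python3 -c "
from h import *
rep((-112,0,100,0))"
```

```text
t 1.0333 lane mm [-169.6489  129.1103  205.9788] toolx-lanex deg -20.185166501517838 F lane [-1.5793 -0.4765  0.3645] w 0.0007937407639513411
tool shift [ 98.6747 101.2847 105.9673] yaw -20.185166501517838
```

{"api": "send_rows", "payload": {"moves": [20, 20, 20, -7, 40, 40, 40, -14, 60, 60, 60, -20, 80, 80, 80, -20, 98, 101, 100, -20]}}

```text
time_s: 1.45
position: [0.5485, -0.1731, 0.1051]
eef_rot: [-1.932, -2.476, 0.0]
wrist_force: [-0.3, -1.4, 0.0]
grip_width: 0.002
finger_force: 0.0
```

{"api": "send_rows", "payload": {"moves": [0, 0, 0, 0, 0, 0, 0, 0]}}

```text
time_s: 1.62
position: [0.5468, -0.1729, 0.1036]
eef_rot: [-1.927, -2.475, 0.002]
wrist_force: [0.3, -0.0, 1.1]
grip_width: -0.003
finger_force: 0.0
```

```bash
python3 -c "
from h import *
rep((-112,0,22,0))
crop('top',240,188,133,80,6,'pics/t2.png')
crop('scene',225,150,133,100,6,'pics/s2.png')
m=w(-112,0,0)
"
```

```text
t 1.6167 lane mm [-112.6393    2.1515  103.643 ] toolx-lanex deg -0.39091695351941325 F lane [-0.1012 -0.2577  1.0764] w -0.0026723039661960125
tool shift [ 0.4041  2.4945 81.6348] yaw -0.39091695351941325
```

View pics/t2.png

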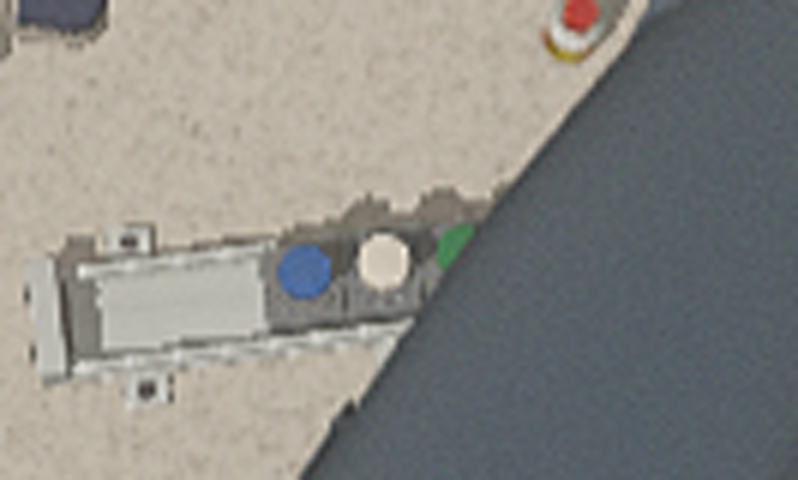

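View pics/s2.png

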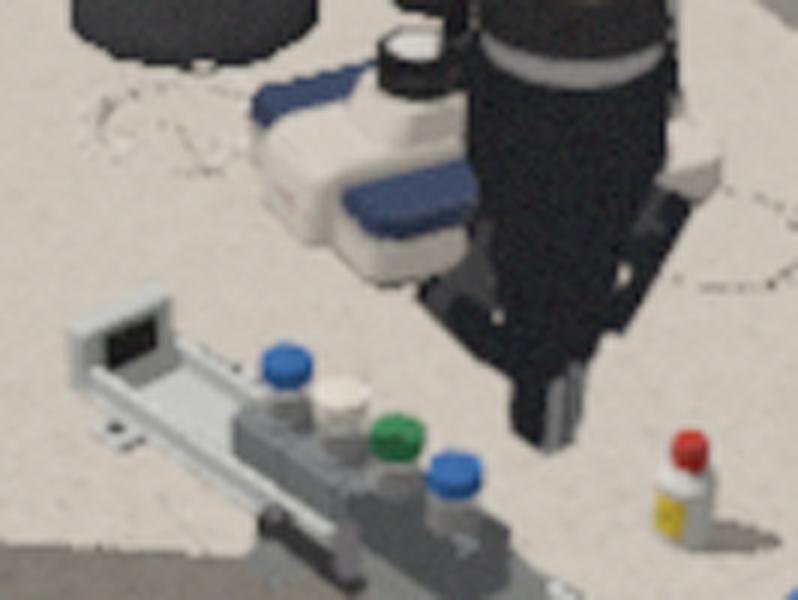

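The scene view shows the shut fingertips at crop (545,450), clear above the lane behind the train. The knuckles spread across the lane only higher up. Next I descend.

{"api": "send_rows", "payload": {"moves": [0, 1, 30, 0, 0, 2, 60, 0, 0, 2, 80, 0, 0, 2, 81, 0, 0, 2, 81, 0]}}

```text
time_s: 2.13
position: [0.5485, -0.1748, 0.0253]
eef_rot: [-1.935, -2.473, 0.001]
wrist_force: [0.3, 0.2, 0.4]
grip_width: -0.002
finger_force: 0.0
```

```bash
python3 -c "
from h import *
rep((-91,0,22,0),(-2,0,22,0))"
```

```text
t 2.1333 lane mm [-114.8987    1.0772   25.2706] toolx-lanex deg -0.6344909929839979 F lane [ 0.0687 -0.3596  0.424 ] w -0.0020344281290713907
tool shift [23.9065  0.8171  3.289 ] yaw -0.6344909929839979
tool shift [112.901   -0.1684   3.3629] yaw -0.6344909929839979
```

{"api": "send_rows", "payload": {"moves": [3, 0, 2, -0.5, 7, 0, 3, -0.5, 11, 0, 3, -0.5, 15, 0, 3, -0.5, 18, 0, 3, -0.5]}}

```text
time_s: 2.55
position: [0.5459, -0.1562, 0.0234]
eef_rot: [1.921, 2.484, 0.001]
wrist_force: [-0.7, 0.2, -0.0]
grip_width: -0.005
finger_force: 0.0
```

{"api": "send_rows", "payload": {"moves": [2, 0, 0, 0, 4, 0, 0, 0, 6, 0, 0, 0, 9, 0, 0, 0, 12, 0, 0, 0]}}

```text
time_s: 2.97
position: [0.5427, -0.1456, 0.0226]
eef_rot: [1.922, 2.483, -0.001]
wrist_force: [0.6, -2.8, 0.5]
grip_width: -0.002
finger_force: 1.2
```

```bash
python3 -c "
from h import *
rep((-2,0,22,0))"
```

```text
t 2.9667 lane mm [-85.1751  -0.705   22.6037] toolx-lanex deg -0.06708599577043478 F lane [-2.8319  0.1243  0.5126] w -0.001905598705607318
tool shift [83.1751 -0.8026  0.4703] yaw -0.06708599577043478
```

Contact gives about 3 N at x≈-86, close to the -91 I predicted. I'll keep pushing.

{"api": "send_rows", "payload": {"moves": [4, -0.5, 0, 0, 8, -0.5, 0, 0, 12, -0.5, 0, 0, 16, -0.5, 0, 0, 20, -0.5, 0, 0]}}

```text
time_s: 3.38
position: [0.537, -0.1256, 0.0226]
eef_rot: [1.922, 2.484, -0.0]
wrist_force: [0.3, -2.9, 1.8]
grip_width: -0.002
finger_force: 1.4
```

{"api": "send_rows", "payload": {"moves": [4, 0, 0, 0, 8, 0, 0, 0, 12, 0, 0, 0, 16, 0, 0, 0, 20, 0, 0, 0]}}

```text
time_s: 3.8
position: [0.5319, -0.1062, 0.0226]
eef_rot: [1.922, 2.484, -0.0]
wrist_force: [0.6, -3.7, 1.9]
grip_width: -0.001
finger_force: 1.7
```

{"api": "send_rows", "payload": {"moves": [4, 0, 0, 0, 8, 0, 0, 0, 12, 0, 0, 0, 16, 0, 0, 0, 20, 0, 0, 0]}}

```text
time_s: 4.22
position: [0.5269, -0.0869, 0.0225]
eef_rot: [1.922, 2.484, -0.0]
wrist_force: [1.0, -2.8, 3.0]
grip_width: -0.002
finger_force: 2.0
```

```bash
python3 -c "
from h import *
rep((-2,0,22,0))"
```

```text
t 4.2167 lane mm [-24.4227  -0.1779  22.5309] toolx-lanex deg -0.04334267948653295 F lane [-2.9867 -0.2223  2.978 ] w -0.0021723404471090065
tool shift [22.4229 -0.195   0.518 ] yaw -0.04334267948653295
```

{"api": "send_rows", "payload": {"moves": [3, 0, 0, 0, 6, 0, 0, 0, 9, 0, 0, 0, 12, 0, 0, 0, 15, 0, 0, 0]}}

```text
time_s: 4.63
position: [0.5232, -0.0725, 0.0225]
eef_rot: [1.923, 2.484, -0.0]
wrist_force: [0.6, -4.4, 3.7]
grip_width: 0.004
finger_force: 2.3
```

{"api": "send_rows", "payload": {"moves": [1.5, 0, 0, 0, 3, 0, 0, 0, 4.5, 0, 0, 0, 6, 0, 0, 0, 7.5, 0, 0, 0]}}

```text
time_s: 5.05
position: [0.5216, -0.0671, 0.0224]
eef_rot: [1.922, 2.481, -0.005]
wrist_force: [3.3, -10.7, 1.0]
grip_width: 0.001
finger_force: 5.4
```

```bash
python3 -c "
from h import *
rep((-2,0,22,0))"
```

```text
t 5.05 lane mm [-3.9047 -0.0441 22.3804] toolx-lanex deg -0.08319909841064722 F lane [-11.1849  -0.4787   0.9602] w 0.0007772858370873715
tool shift [ 1.9064 -0.0468  0.3716] yaw -0.08319909841064722
```

{"api": "send_rows", "payload": {"moves": [1, 0, 0, 0, 2, 0, 0, 0, 2, 0, 0, 0, 2, 0, 0, 0, 2, 0, 0, 0]}}

```text
time_s: 5.47
position: [0.5219, -0.067, 0.0225]
eef_rot: [1.921, 2.477, -0.008]
wrist_force: [2.9, -12.1, -0.1]
grip_width: 0.0
finger_force: 6.1
```

```bash
python3 -c "
from h import *
rep((-50,0,40,0))
crop('scene',225,150,133,100,6,'pics/s3.png')"
```

```text
t 5.4667 lane mm [-3.8856 -0.3371 22.488 ] toolx-lanex deg -0.15776008239127715 F lane [-12.4196   0.2273  -0.0739] w 4.323770213828826e-05
tool shift [-46.2553  -0.2073 -17.1385] yaw -0.15776008239127715
```

View pics/s3.png

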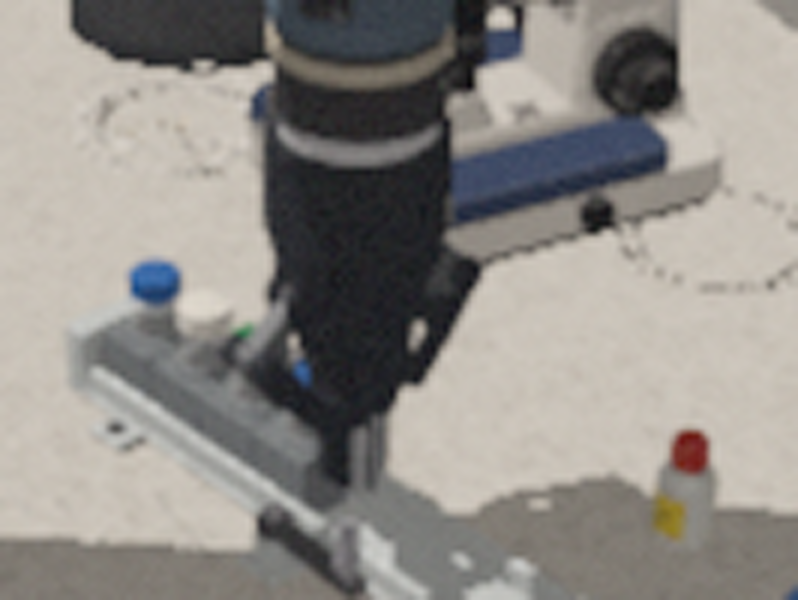

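The scene view shows the train closed up against the stop. The position stalled at 12 N, so it is home. I'll retreat, rise, and swing to the outer side of the post.

{"api": "send_rows", "payload": {"moves": [-10, 0, 0, 0, -35, 0, -10, 0, -55, 0, -40, 0, -60, 0, -70, 7, -60, -10, -80, 14]}}

```text
time_s: 5.93
position: [0.5283, -0.1242, 0.1052]
eef_rot: [2.217, 2.224, 0.007]
wrist_force: [-0.1, -0.6, 0.5]
grip_width: -0.003
finger_force: 0.0
```

```bash
python3 -c "
from h import *
rep((-48,72,100,-90))"
```

```text
t 5.9333 lane mm [-60.9019   7.8465 105.1973] toolx-lanex deg -14.396771956960013 F lane [-0.5671  0.2542  0.4569] w -0.002769254868958423
tool shift [ -3.4661 -65.3688   4.9033] yaw 75.60322804303999
```

{"api": "send_rows", "payload": {"moves": [-1, -13, 0, 7, -2, -26, 0, 14, -3, -40, 0, 21, -3, -53, 0, 28, -3, -65, 0, 35]}}

```text
time_s: 6.35
position: [0.4587, -0.1253, 0.1004]
eef_rot: [-2.778, -1.453, 0.002]
wrist_force: [-0.2, -0.2, 0.8]
grip_width: -0.003
finger_force: 0.0
```

{"api": "send_rows", "payload": {"moves": [0, 0, 0, 7, 0, 0, 0, 14, 0, 0, 0, 21, 0, 0, 0, 28, 0, 0, 0, 35]}}

```text
time_s: 6.77
position: [0.4594, -0.1252, 0.1004]
eef_rot: [-3.087, -0.551, 0.004]
wrist_force: [-0.1, -0.1, 0.6]
grip_width: 0.003
finger_force: 0.0
```

```bash
python3 -c "
from h import *
rep((-48,72,32,-90))
im=eyes.get_image('top')
rep((-48,72,32,-90))
crop('scene',225,150,133,100,6,'pics/s4.png')"
```

```text
t 6.7667 lane mm [-44.559   74.8062 100.4443] toolx-lanex deg -84.33688353723979 F lane [-0.0381  0.0661  0.6277] w 0.0026331230600173255
tool shift [ 2.5655  4.1544 68.4141] yaw 5.663116462760215
t 6.8167 lane mm [-44.6613  74.7757 100.4631] toolx-lanex deg -84.55088486182653 F lane [-0.38    0.7959  0.8769] w 0.0025259503854089833
tool shift [ 2.5623  4.0228 68.4346] yaw 5.449115138173468
```

View pics/s4.png

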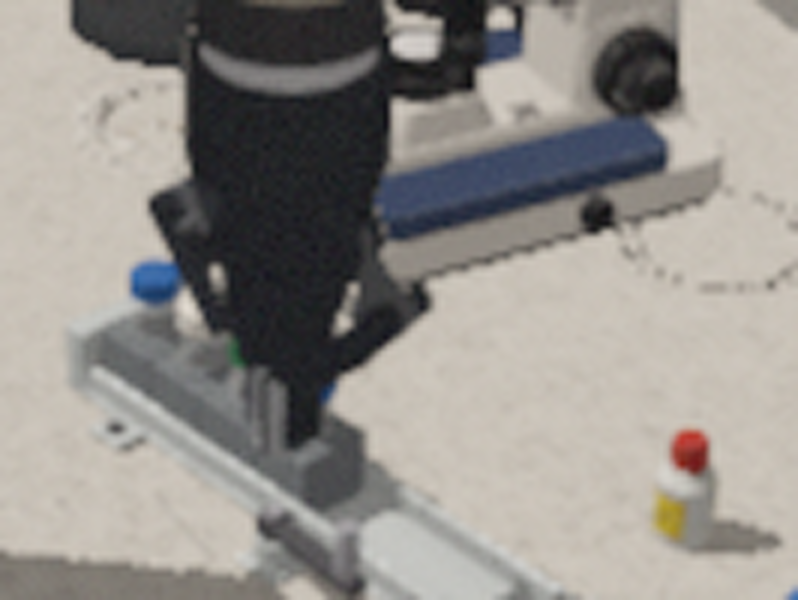

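{"api": "send_rows", "payload": {"moves": [0, 3, 25, 5, -0.5, 4, 50, 5, -0.5, 4, 68, 5, -0.5, 4, 69, 5, -0.5, 4, 69, 5]}}

```text
time_s: 7.28
position: [0.4598, -0.1299, 0.0312]
eef_rot: [-3.108, -0.427, 0.007]
wrist_force: [-0.6, 0.1, 0.2]
grip_width: -0.002
finger_force: 0.0
```

```bash
cat >> h.py <<'E'
def arc(th,r=17,z=32):
    t=np.radians(th); return (-48*np.cos(t)-r*np.sin(t),42-48*np.sin(t)+r*np.cos(t),z,th-90)
E
python3 -c "
from h import *
rep(*[arc(t) for t in (-2,3,8,13,18,23,28)])"
```

```text
t 7.2833 lane mm [-49.167   75.5614  31.2431] toolx-lanex deg -88.90120291144177 F lane [0.2209 0.5631 0.189 ] w -0.0018338764273312066
tool shift [14.9252 -1.5075 -0.8056] yaw 3.0987970885582286
tool shift [19.0969  0.0191 -0.8286] yaw -1.9012029114417714
tool shift [23.3858  1.1764 -0.8503] yaw -6.9012029114417714
tool shift [27.7593  1.9554 -0.8705] yaw -11.901202911441771
tool shift [32.184   2.3504 -0.889 ] yaw -16.90120291144177
tool shift [36.6262  2.3581 -0.9057] yaw -21.90120291144177
tool shift [41.0523  1.9787 -0.9205] yaw -26.90120291144177
```

{"api": "send_rows", "payload": {"moves": [8, 0, -1, 0, 15, 0, -1, 0, 19, 0, -1, -2, 23.5, 1, -1, -7, 28, 2, -1, -12]}}

```text
time_s: 7.7
position: [0.4912, -0.126, 0.036]
eef_rot: [3.048, 0.755, 0.003]
wrist_force: [-1.9, 0.2, 0.8]
grip_width: 0.001
finger_force: 0.6
```

```bash
python3 -c "
from h import *
rep(*[arc(t) for t in (13,18,23,28,33,38)])"
```

```text
t 7.7 lane mm [-53.2917  44.1926  36.0422] toolx-lanex deg -76.73502097612288 F lane [0.6568 1.7555 0.8135] w 0.0008328015495278043
tool shift [-2.8656 -3.4527  4.0322] yaw 0.26497902387711747
tool shift [ 1.3765 -2.134   4.0407] yaw -4.7350209761228825
tool shift [ 5.7174 -1.1902  4.0486] yaw -9.735020976122883
tool shift [10.1241 -0.6282  4.056 ] yaw -14.735020976122883
tool shift [14.5629 -0.4525  4.0628] yaw -19.735020976122883
tool shift [19.0002 -0.6643  4.0689] yaw -24.735020976122883
```

{"api": "send_rows", "payload": {"moves": [2, -2, 1, -5, 6, -1, 2, -10, 10, -0.5, 2, -15, 14.5, -0.5, 2, -20, 19, -0.5, 2, -25]}}

```text
time_s: 8.12
position: [0.5081, -0.117, 0.0342]
eef_rot: [2.812, 1.396, 0.003]
wrist_force: [-1.2, 0.3, 0.5]
grip_width: -0.004
finger_force: 0.6
```

```bash
python3 -c "
from h import *
rep(*[arc(t,15) for t in (38,43,48,53,58,63)])"
```

```text
t 8.1167 lane mm [-48.8247  25.6423  34.1959] toolx-lanex deg -51.7413344744273 F lane [0.6125 1.1061 0.492 ] w -0.0037776672917582323
tool shift [ 2.1709 -0.5418  2.1953] yaw 0.2586655255727024
tool shift [6.4063 0.602  2.2004] yaw -4.741334474427298
tool shift [10.7253  1.3723  2.2046] yaw -9.741334474427298
tool shift [15.0951  1.7633  2.2076] yaw -14.741334474427298
tool shift [19.4822  1.7719  2.2096] yaw -19.741334474427298
tool shift [23.8534  1.3982  2.2105] yaw -24.741334474427298
```

{"api": "send_rows", "payload": {"moves": [6, 0.5, 0, -5, 10, 1, 0, -10, 14.5, 1.5, 0, -15, 19, 1.5, 0, -20, 23, 1, 0, -25]}}

```text
time_s: 8.53
position: [0.5235, -0.0995, 0.0344]
eef_rot: [2.441, 1.971, 0.003]
wrist_force: [-0.8, -1.6, -0.5]
grip_width: -0.001
finger_force: 0.6
```

```bash
python3 -c "
from h import *
rep(*[arc(t,15) for t in (63,68,73,78,83,88,90)])"
```

```text
t 8.5333 lane mm [-35.7123   6.3142  34.3543] toolx-lanex deg -26.739409871532533 F lane [-1.3374  1.1351 -0.4694] w -0.0005502934697569497
tool shift [ 0.6213 -0.0163  2.3537] yaw 0.26059012846746654
tool shift [4.8567 1.1277 2.3541] yaw -4.7394098715325335
tool shift [9.1757 1.8981 2.3529] yaw -9.739409871532533
tool shift [13.5454  2.2893  2.3501] yaw -14.739409871532533
tool shift [17.9325  2.298   2.3457] yaw -19.739409871532533
tool shift [22.3038  1.9244  2.3396] yaw -24.739409871532533
tool shift [24.0403  1.6685  2.3368] yaw -26.739409871532533
```

{"api": "send_rows", "payload": {"moves": [5, 1, 0, -5, 9, 2, 0, -10, 13.5, 2, 0, -15, 18, 2, 0, -20, 21, 2, 0, -25]}}

```text
time_s: 8.95
position: [0.5296, -0.0792, 0.0343]
eef_rot: [1.957, 2.453, 0.001]
wrist_force: [-0.3, -4.0, -0.0]
grip_width: -0.0
finger_force: 2.8
```

```bash
python3 -c "
from h import *
rep(*[arc(t,15) for t in (88,90)])"
```

```text
t 8.95 lane mm [-17.6032  -4.6827  34.2824] toolx-lanex deg -1.7285201407186366 F lane [-3.8231  1.3135 -0.0461] w -0.0003458782531462921
tool shift [0.9656 0.7297 2.2819] yaw 0.2714798592813634
tool shift [2.6475 1.232  2.279 ] yaw -1.7285201407186366
```

{"api": "send_rows", "payload": {"moves": [1, 0.5, 0, -2, 2, 1, 0, -2, 3, 1, 0, -2, 3, 1, 0, -2, 3, 1, 0, -2]}}

```text
time_s: 9.37
position: [0.5299, -0.079, 0.0344]
eef_rot: [1.92, 2.478, -0.006]
wrist_force: [-0.4, -7.5, -0.3]
grip_width: 0.002
finger_force: 3.5
```

```bash
python3 -c "
from h import *
rep(arc(90,15))"
```

```text
t 9.3667 lane mm [-17.5721  -5.0568  34.398 ] toolx-lanex deg -0.10522269937820539 F lane [-7.124   2.3107 -0.3269] w 0.0015464589264958587
tool shift [2.5935 0.9354 2.3779] yaw -0.10522269937820539
```

The keeper stalled at its end of travel under rising force. I'll back off and look.

{"api": "send_rows", "payload": {"moves": [-8, 0, 0, 0, -25, 0, 0, 0, -45, 0, -20, 0, -60, 0, -60, 0, -80, 0, -100, 0]}}

```text
time_s: 9.78
position: [0.5471, -0.1509, 0.129]
eef_rot: [-1.919, -2.483, -0.002]
wrist_force: [1.3, -0.4, 0.7]
grip_width: -0.001
finger_force: 0.0
```

{"api": "send_rows", "payload": {"moves": [-40, 0, 0, 0, -80, 0, 0, 0, -120, 0, 0, 0, -140, 0, 0, 0, -140, 0, 0, 0]}}

```text
time_s: 10.2
position: [0.5841, -0.2921, 0.1291]
eef_rot: [1.926, 2.477, 0.001]
wrist_force: [-0.8, 0.6, -0.2]
grip_width: -0.002
finger_force: 0.0
```

```bash
python3 -c "
from h import *
rep()
crop('top',240,188,133,80,6,'pics/t5.png')
crop('scene',225,170,133,100,6,'pics/s5.png')"
```

```text
t 10.2 lane mm [-237.415    -3.9291  129.1206] toolx-lanex deg -0.29309994189467614 F lane [ 0.7528  0.6021 -0.2466] w -0.0024922470333335867
```

View pics/t5.png

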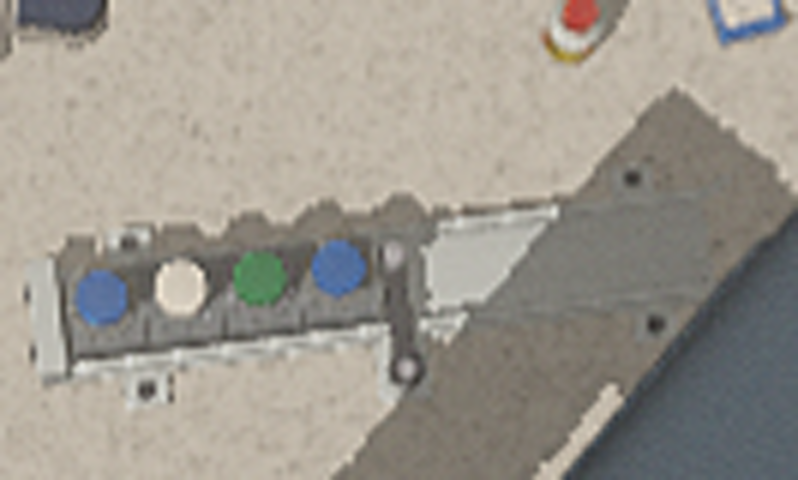

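View pics/s5.png

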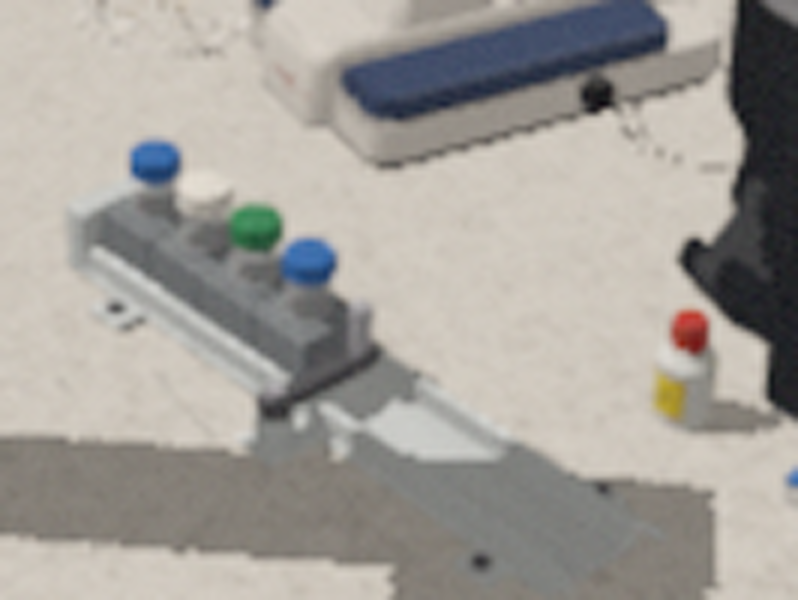

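Both views show the closed train at the stop, the keeper square across behind it, and the arm clear. Handing in.

{"api": "send_rows", "payload": {"moves": [0, 0, 0, 0, 0, 0, 0, 0, 0, 0, 0, 0]}}

```text
time_s: 10.55
position: [0.5827, -0.2856, 0.1291]
eef_rot: [1.92, 2.486, 0.001]
wrist_force: [0.7, -0.1, 0.4]
grip_width: 0.001
finger_force: 0.0
```

```bash
python3 -c "
from cell import bot
print(bot.hand_in())"
```

```text
the job is handed in; nothing more can be done
None
```

I handed the job in at about 10.6 s: the last pictures show all four carriers closed up against the end stop, the keeper square across the lane behind them and the arm clear; no verdict came back.

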